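# Sort the capacitors by size into the parts dishes

## Task

Sort the three capacitors, the upright round cylinders, by size into the three round metal parts dishes: the largest capacitor into the largest dish, the middle one into the middle dish and the smallest into the smallest. Set each one down gently, without dropping it, so that it stands upright on the floor of its dish; leave the battery, the transformer and the flat tin where they stand.

Things in the scene. Friction and masses are not known exactly. Their poses are not given: they have to be found in the camera images.
- cap_large: the large capacitor: a loose upright plastic-sleeved cylinder with a pale flat top, 30 mm in diameter and 46 mm tall, about 20 g, standing on the desk; origin at the centre of its underside, z up along its axis
- cap_medium: the medium capacitor: a loose upright plastic-sleeved cylinder with a pale flat top, 25 mm in diameter and 40 mm tall, about 20 g, standing on the desk; origin at the centre of its underside, z up along its axis
- cap_small: the small capacitor: a loose upright plastic-sleeved cylinder with a pale flat top, 22 mm in diameter and 30 mm tall, about 20 g, standing on the desk; origin at the centre of its underside, z up along its axis
- dish_large: the large parts dish: a shallow round open dish of dark bare steel, fixed to the desk, 74 mm across inside and 80 mm outside, 10 mm high, floor 3 mm thick, wall 3 mm; origin at the centre of its underside on the desk, z up
- dish_medium: the medium parts dish: a shallow round open dish of dark bare steel, fixed to the desk, 56 mm across inside and 62 mm outside, 10 mm high, floor 3 mm thick, wall 3 mm; origin at the centre of its underside on the desk, z up
- dish_small: the small parts dish: a shallow round open dish of dark bare steel, fixed to the desk, 42 mm across inside and 48 mm outside, 10 mm high, floor 3 mm thick, wall 3 mm; origin at the centre of its underside on the desk, z up
- battery: a loose upright black and orange block battery, 18 x 27 mm and 48 mm tall, to be left where it stands; origin at the centre of its underside, z up
- transformer: a loose small transformer, dark core with yellow coil, 34 x 42 mm and 37 mm tall, to be left where it stands; origin at the centre of its underside, z up
- tin: a loose flat round ochre tin, 46 mm across and 18 mm high, to be left where it stands; origin at the centre of its underside, z up
There are look-alikes about, which are no part of the job. What is shaped like the dish_large but orange or purple is not meant.

How it is judged:
By the outcome, as a careful person would: the job done as asked, in the order asked, and still so for the second after the job is handed in, with the robot touching nothing.
It also fails if it takes over 80 s, if anything falls off the work surface, if the arm or the gripper's body presses on something with over 40 N, if the wrist force passes 120 N, or if a joint passes its speed limit or range.

## Robot

A 6-joint arm with a two-finger parallel gripper is mounted at the origin on a cart in front of the work surface, level with it; the furniture and walls round the work are solid. World frame = base frame: x ahead of the robot, y to its left, z up, the work surface at z = 0. Lengths are in m, angles in rad, forces in N, time in s.
With the tool pointing down it reaches from about 0.325 to 0.85 m from the base axis. Payload 15.5 kg.
Tool frame: the origin (TCP) lies on the centre line of the jaws, within the pads' length; the fingertips stand 11 mm ahead of it and the grasp point (between the pads) lies 8 mm behind it; z points along the fingers, y is the line along which they close (so a half turn about z gives the same grasp; the last joint's range is limited). The gripper opens to 91 mm and grips with 3 to 60 N. Pads are 32 mm wide; open, the fingers measure 118 mm over their backs; the gripper's body (76 mm by 178 mm) begins 60 mm behind the grasp point.
Start: joints at [1.238, 0.494, 1.345, -0, 1.302, -0.096], TCP at [0.147, 0.608, 0.225] pointing down, gripper open.
Joint ranges: [-2.91, 2.91], [-0.82, 2.16], [0.22, 2.67], [-1.22, 4.37], [0.12, 2.79], [-3.08, 3.08]. Speed limits (rad/s): [1.89, 1.89, 2.57, 3.01, 3.01, 3.01].

## Interface

Orientations are given as a rotation vector (axis times angle).
In Python, from workcell import ctrl gives the robot as it stands.
- The arm moves only by the tool carry_out, never from a script. Its argument "increments" is a list of rows, each a list of 3 entries, a list of its own where there are three numbers: the turn, a rotation vector about the tool's x, y, z in degrees, then the shift along the tool's x, y, z in m, then the closure, from 0 (fully open) to 1 (shut). In form: [[[ax, ay, az], [tx, ty, tz], hand], ...]. A call has 1 to 10 rows; each row is the pose to reach, as a shift and turn from the pose commanded when the call began, along the tool's axes at that moment; what a row does not reach only later rows make up. A row lasts 1/10 s, in which the tool goes at most 50 mm and 8.59 degrees, less where a joint would pass 70% of its speed; a pose out of reach is approached as far as the arm can. A call with a gripper value outside its range is refused whole. The fingers move at their own pace and stop on an object; "grip_force" is the grip in N (left out, the last holds). Time passes only in rows, so rows that repeat a pose let the fingers close. It gives the time, the measured TCP pose, the force, the opening and the grip force at its end, in the units of the state.
- ctrl.sense(): the state, without advancing time (a new reading comes with each control period).
- ctrl.grab_frame(name): name is "scene" or "top" or "wrist"; returns the picture (480x640x3 uint8, red, green, blue); there is no depth.
- ctrl.camera_model(name): a dict with "fx", "fy", "cx", "cy" (pixels), "R" (3x3) and "t" (3): a world point X has camera coordinates R X + t; the wrist camera has in their place "hand_eye" (4x4, takes a point from camera to tool coordinates, whose origin is the TCP and whose axes are the flange's). Camera axes: x right, y down, z forward; pixel columns grow to the right and rows downward; lengths in m; the calibration is good to about 2 mm. A picture is of the moment at which its call begins: read the wrist's pose just before it. camera_model takes no time and is no camera call.
- ctrl.job_done(): hands the job in; it is judged then, once.
The state is a dict: "t": time; "q": joint angles; "qd": joint speeds; "tau": joint torques, N m; "tool_pos": TCP position; "orientation": TCP orientation; "contact_force": force on the tool from outside, world axes, zero at the start; "moment": the same for the moment, N m; "finger_gap": finger opening in m; "finger_force": force on a finger pad.
Only numpy, scipy, OpenCV 4.12 (cv2) and the standard library are available. Lean on these libraries where they do the work, as an engineer would, in place of code of your own. Each camera call takes 0.05 s, during which the arm holds its last target. There are 200 camera calls.

## Working session

There is one attempt and no reset: what is moved stays moved. The work goes in short steps, Python scripts to look and compute and a tool call to move; the robot and the scene stay as the last step left them, time stands still between calls to the robot, and variables do not carry over. Pictures are saved under pics/ and viewed, at most 14 in all, crops included, and the job is handed in when it is done.

Besides the shell and the picture viewer there is one more tool, called after "Request:" as name(argument=value, ...) on one line, values as JSON. carry_out: Moves the arm, as the interface text tells. Its arguments: {"type":"object","properties":{"increments":{"type":"array"},"grip_force":{"type":"number"}},"required":["increments"]}

```bash
mkdir -p pics; ls; python3 - <<'E'
from workcell import ctrl
import cv2,numpy as np
for n in("top","scene"):
    im=ctrl.grab_frame(n); cv2.imwrite(f"pics/{n}0.png",im[:,:,::-1])
    m=ctrl.camera_model(n); print(n,{k:np.round(v,4).tolist() for k,v in m.items()})
print(ctrl.sense()); print(ctrl.camera_model("wrist"))
E
```

```text
pics
top {'fx': 571.2036, 'fy': 571.2036, 'cx': 316.7796, 'cy': 236.7044, 'R': [[-0.0059, -0.9998, -0.0187], [-0.9976, 0.0072, -0.0685], [0.0686, 0.0182, -0.9975]], 't': [-0.0509, 0.5676, 0.9885]}
scene {'fx': 552.451, 'fy': 552.451, 'cx': 327.0051, 'cy': 228.2944, 'R': [[0.5688, -0.8223, 0.0181], [-0.5762, -0.414, -0.7047], [0.5869, 0.3904, -0.7093]], 't': [-0.3892, 0.3278, 0.595]}
{'t': 0.1, 'q': array([ 1.23853295e+00,  4.94134084e-01,  1.34605002e+00, -2.91721056e-06,
        1.30252541e+00, -9.55140888e-02]), 'qd': array([ 4.00467766e-04, -2.30729315e-03, -1.10255622e-03,  8.77029739e-05,
        4.24163714e-05, -5.98324602e-04]), 'tau': array([ 1.36894683e-03, -8.80239201e+01, -3.82542622e+01,  7.06542050e-02,
        4.80973127e-02, -3.40198346e-05]), 'tool_pos': array([0.14648824, 0.60725128, 0.22439627]), 'orientation': array([-3.70988081e-01, -3.11937447e+00,  1.71520165e-03]), 'contact_force': array([ 0.30642279,  0.31193357, -0.05397781]), 'moment': array([ 0.00117824,  0.03095527, -0.00357052]), 'finger_force': 0.0, 'finger_gap': 0.09130032647839771}
{'fx': 400.40239481897214, 'fy': 400.40239481897214, 'cx': 322.1051215186159, 'cy': 241.0890220804383, 'hand_eye': array([[ 6.83298318e-05, -9.61823117e-01, -2.73671861e-01,
         7.65347674e-02],
       [ 9.99999959e-01,  1.41782604e-04, -2.48618754e-04,
        -3.63891237e-05],
       [ 2.77929174e-04, -2.73671833e-01,  9.61823087e-01,
        -1.59052879e-01],
       [ 0.00000000e+00,  0.00000000e+00,  0.00000000e+00,
         1.00000000e+00]])}
```

View pics/top0.png

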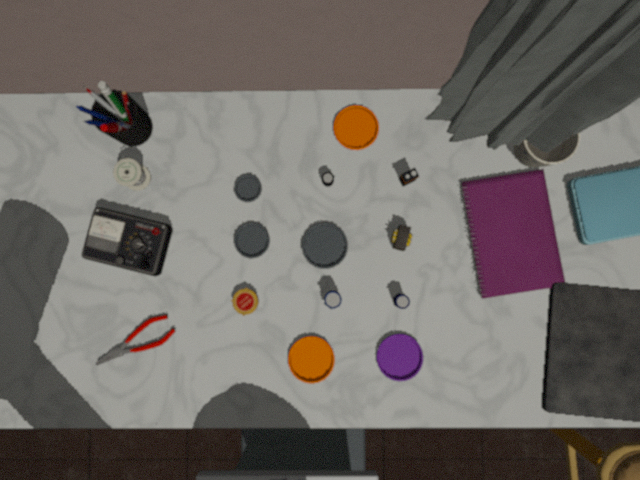

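View pics/scene0.png

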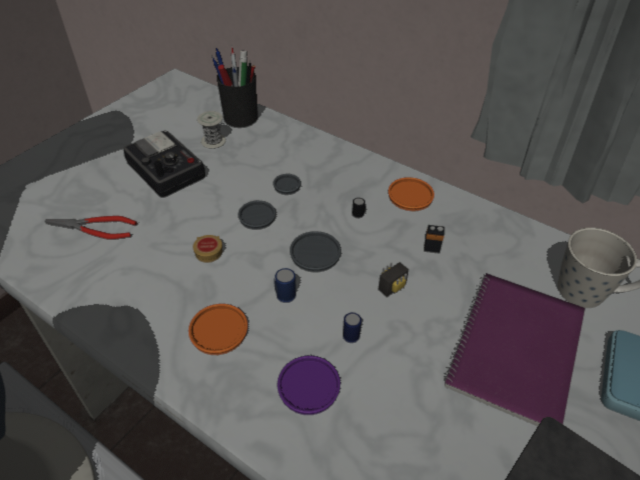

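Top view: capacitors are large (332,299), medium (401,300) and small (328,178). The steel dishes are large (324,244), medium (251,239) and small (247,187). Candidates to confuse with them: orange dishes (355,126) and (311,358), the purple dish (399,356), the tin (245,300), the battery (407,175), the transformer (401,237) and the thread spool (129,172). I choose the three grey dishes and the three sleeved cylinders. Next is the close crop.

```bash
python3 - <<'E'
import cv2
im=cv2.imread("pics/top0.png")[160:325,215:430]
cv2.imwrite("pics/crop1.png",cv2.resize(im,None,fx=3.6,fy=3.6,interpolation=cv2.INTER_CUBIC))
E
```

```text
(no output)
```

View pics/crop1.png

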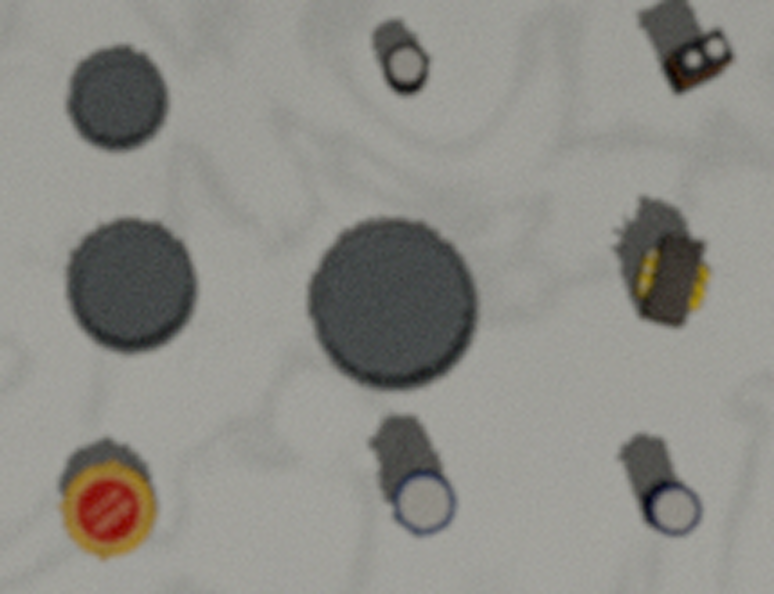

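The crop confirms the choice. Cap tops in crop pixels: large (424,502), medium (675,508), small (405,65). Dish rims: large (393,300), medium (131,284), small (117,97).

```bash
cat > h.py <<'E'
from workcell import ctrl
import numpy as np, cv2
from scipy.spatial.transform import Rotation as R
def cam(name, s=None):
    m=ctrl.camera_model(name); K=np.array([[m['fx'],0,m['cx']],[0,m['fy'],m['cy']],[0,0,1]])
    if name=="wrist":
        T=np.eye(4); T[:3,:3]=R.from_rotvec(s['orientation']).as_matrix(); T[:3,3]=s['tool_pos']
        C=T@m['hand_eye']; return K,C[:3,:3].T,-C[:3,:3].T@C[:3,3]
    return K,np.array(m['R']),np.array(m['t'])
def ray(c,uv,z):
    K,Rm,t=c; d=Rm.T@np.linalg.solve(K,[uv[0],uv[1],1]); o=-Rm.T@t
    return o+d*(z-o[2])/d[2]
def proj(c,X):
    K,Rm,t=c; p=K@(Rm@np.asarray(X)+t); return p[:2]/p[2]
def totool(s,X):  # shift along the tool axes to bring TCP to X
    return R.from_rotvec(s['orientation']).inv().apply(np.asarray(X)-s['tool_pos'])
E
python3 - <<'E'
from h import *
c=cam("top")
f=lambda u,v:(215+(u+.5)/3.6-.5,160+(v+.5)/3.6-.5)
P=dict(capL=((424,502),.046),capM=((675,508),.040),capS=((405,65),.030),dL=((393,300),.009),dM=((131,284),.009),dS=((117,97),.009),tin=((109,509),.018),bat=((697,62),.048),tr=((672,280),.037))
sc=cam("scene"); s=ctrl.sense()
for k,(p,z) in P.items():
    X=ray(c,f(*p),z); print(k,X.round(4),"scene",proj(sc,X).round(1), "tool shift",totool(s,X).round(3))
# dish diameters
for a,b in(((310,300),(476,300)),((68,284),(196,284)),((68,97),(167,97))): print(np.linalg.norm(ray(c,f(*a),.01)-ray(c,f(*b),.01)))
for a,b,z in(((393,502),(456,502),.046),((646,508),(702,508),.04),((381,65),(429,65),.03)): print(np.linalg.norm(ray(c,f(*a),z)-ray(c,f(*b),z)))
print(R.from_rotvec(s['orientation']).as_matrix().round(4), cv2.__version__)
E
```

```text
capL [ 0.4587 -0.0811  0.046 ] scene [285.  272.9] tool shift [-0.465 -0.596  0.179]
capM [ 0.455  -0.2002  0.04  ] scene [352.6 316.3] tool shift [-0.489 -0.712  0.185]
capS [ 0.6702 -0.0736  0.03  ] scene [358.2 199.4] tool shift [-0.669 -0.539  0.195]
dL [ 0.5567 -0.0669  0.009 ] scene [316.1 245.9] tool shift [-0.557 -0.559  0.216]
dM [0.5655 0.063  0.009 ] scene [257.3 210.5] tool shift [-0.535 -0.431  0.216]
dS [0.6591 0.0701 0.009 ] scene [287.4 180.2] tool shift [-0.624 -0.402  0.216]
tin [0.455  0.0723 0.018 ] scene [207.6 242.8] tool shift [-0.425 -0.447  0.207]
bat [ 0.6673 -0.2131  0.048 ] scene [432.7 226.8] tool shift [-0.699 -0.675  0.177]
tr [ 0.5637 -0.201   0.037 ] scene [392.5 268.7] tool shift [-0.595 -0.688  0.188]
0.0819716263445987
0.06354244324627081
0.049469383090998215
0.02978745274081129
0.026515211890684776
0.02341349178128881
[[-9.721e-01  2.345e-01 -4.000e-04]
 [ 2.345e-01  9.721e-01 -1.100e-03]
 [ 1.000e-04 -1.100e-03 -1.000e+00]] 4.12.0
```

Each point agrees with the scene view, and the diameters are within 2 mm. Next: go over the large capacitor with the jaws aligned to world y.

Request:
carry_out(increments=[[[0,0,-1.4],[-0.023,-0.03,0.001],0],[[0,0,-2.7],[-0.046,-0.06,0.002],0],[[0,0,-4.1],[-0.07,-0.089,0.004],0],[[0,0,-5.4],[-0.093,-0.119,0.005],0],[[0,0,-6.8],[-0.116,-0.149,0.006],0],[[0,0,-8.2],[-0.14,-0.179,0.007],0],[[0,0,-9.5],[-0.163,-0.209,0.008],0],[[0,0,-10.9],[-0.186,-0.238,0.01],0],[[0,0,-12.2],[-0.209,-0.268,0.011],0],[[0,0,-13.6],[-0.232,-0.298,0.012],0]], grip_force=10)

```text
t: 1.1
tool_pos: [0.3024, 0.262, 0.2128]
orientation: [0.003, -3.141, 0.0]
contact_force: [0.5, -0.1, 0.1]
finger_gap: 0.0915
finger_force: 0.0
```

```bash
python3 - <<'E'
from h import *
s=ctrl.sense(); print(s['t'],s['q'].round(3),s['tool_pos'].round(4),totool(s,[.4587,-.0811,.2]).round(4)); print(R.from_rotvec(s['orientation']).as_matrix().round(4))
E
```

```text
1.1 [ 0.564  0.194  1.877  0.     1.071 -1.008] [0.3024 0.262  0.2128] [-0.1557 -0.3434  0.0128]
[[-1.0e+00 -1.8e-03 -1.0e-04]
 [-1.8e-03  1.0e+00 -1.0e-04]
 [ 1.0e-04 -1.0e-04 -1.0e+00]]
```

Request:
carry_out(increments=[[[0,0,0],[-0.018,-0.04,0.002],0],[[0,0,0],[-0.036,-0.08,0.004],0],[[0,0,0],[-0.055,-0.12,0.005],0],[[0,0,0],[-0.073,-0.16,0.007],0],[[0,0,0],[-0.091,-0.2,0.009],0],[[0,0,0],[-0.109,-0.24,0.01],0],[[0,0,0],[-0.127,-0.28,0.012],0],[[0,0,0],[-0.145,-0.32,0.013],0],[[0,0,0],[-0.156,-0.343,0.013],0],[[0,0,0],[-0.156,-0.343,0.013],0]])

```text
t: 2.1
tool_pos: [0.4598, -0.0823, 0.1997]
orientation: [0.004, 3.141, -0.001]
contact_force: [1.0, 0.4, 0.6]
finger_gap: 0.0912
finger_force: 0.0
```

```bash
python3 - <<'E'
from h import *
s=ctrl.sense(); im=ctrl.grab_frame("wrist"); cv2.imwrite("pics/w1.png",im[:,:,::-1]); c=cam("wrist",s)
print(s['tool_pos'].round(4),s['t'])
for n,X in dict(L=[.4587,-.0811,.046],M=[.455,-.2002,.04],S=[.6702,-.0736,.03],dL=[.5567,-.0669,.009],dM=[.5655,.063,.009],dS=[.6591,.0701,.009]).items(): print(n,proj(c,X).round(1))
E
```

```text
[ 0.4598 -0.0823  0.1997] 2.1
L [324.1 224.8]
M [178.  218.9]
S [331.8 429.6]
dL [338.9 315.1]
dM [473.5 323.2]
dS [471.2 405.6]
```

View pics/w1.png

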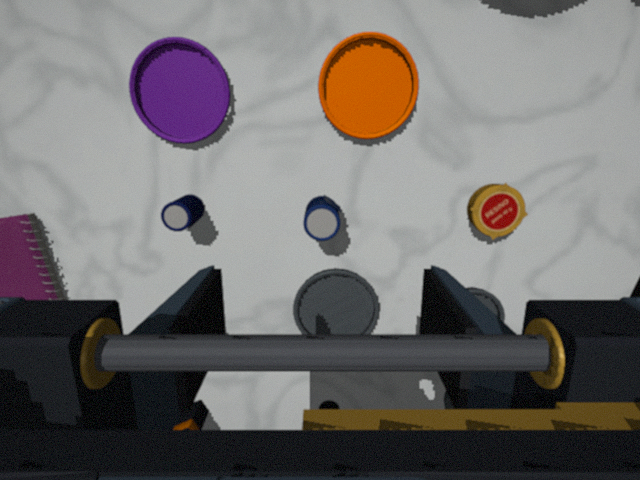

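The wrist picture shows the large cap top at (321,221), medium (176,215), and the large steel dish at about (337,307). These agree with the predictions to within 3–4 px, about 3 mm. Descending and gripping.

Request:
carry_out(increments=[[[0,0,0],[0.002,0,0.04],0],[[0,0,0],[0.002,0,0.08],0],[[0,0,0],[0.002,0,0.115],0],[[0,0,0],[0.002,0,0.145],0],[[0,0,0],[0.002,0,0.165],0],[[0,0,0],[0.002,0,0.176],0],[[0,0,0],[0.002,0,0.176],0],[[0,0,0],[0.002,0,0.176],0.4],[[0,0,0],[0.002,0,0.176],0.6],[[0,0,0],[0.002,0,0.176],0.75]], grip_force=10)

```text
t: 3.15
tool_pos: [0.4569, -0.0796, 0.0248]
orientation: [-0.001, 3.14, -0.001]
contact_force: [1.0, -0.5, -0.1]
finger_gap: 0.0697
finger_force: 0.0
```

Request:
carry_out(increments=[[[0,0,0],[0,0,0],0.85],[[0,0,0],[0,0,0],0.9],[[0,0,0],[0,0,0],0.9],[[0,0,0],[0,0,0],0.9],[[0,0,0],[0,0,0],0.9],[[0,0,0],[0,0,0],0.9],[[0,0,0],[0,0,0],0.9],[[0,0,0],[0,0,0],0.9]])

```text
t: 3.95
tool_pos: [0.4564, -0.0795, 0.0239]
orientation: [0.001, -3.142, 0.0]
contact_force: [-0.5, -0.7, 0.2]
finger_gap: 0.0299
finger_force: 10.0
```

Gripped: the gap is 29.9 mm, which fits the 30 mm diameter. Lifting and carrying it to the large dish.

Request:
carry_out(increments=[[[0,0,0],[0,0,-0.012],0.9],[[0,0,0],[0,0,-0.03],0.9],[[0,0,0],[-0.01,0.001,-0.045],0.9],[[0,0,0],[-0.03,0.004,-0.05],0.9],[[0,0,0],[-0.055,0.008,-0.05],0.9],[[0,0,0],[-0.08,0.012,-0.05],0.9],[[0,0,0],[-0.094,0.013,-0.05],0.9],[[0,0,0],[-0.098,0.014,-0.048],0.9],[[0,0,0],[-0.098,0.014,-0.044],0.9],[[0,0,0],[-0.098,0.014,-0.04],0.9]])

```text
t: 4.95
tool_pos: [0.5533, -0.0653, 0.0634]
orientation: [0.001, -3.14, -0.0]
contact_force: [-0.6, -0.1, 0.1]
finger_gap: 0.03
finger_force: 10.0
```

```bash
python3 - <<'E'
from h import *
s=ctrl.sense(); a=ctrl.grab_frame("top")[190:320,250:410,::-1]; b=ctrl.grab_frame("scene")[160:340,230:440,::-1]
print(s['tool_pos'].round(4),s['finger_gap'],s['t'])
f=lambda x:cv2.resize(x,(395,395*x.shape[0]//x.shape[1]))
a,b=f(a),f(b);h=max(a.shape[0],b.shape[0]);p=lambda x:cv2.copyMakeBorder(x,0,h-x.shape[0],0,0,0)
cv2.imwrite("pics/p1.png",np.hstack([p(a),p(b)]))
E
```

```text
[ 0.5533 -0.0653  0.0634] 0.02997049917227943 4.95
```

View pics/p1.png

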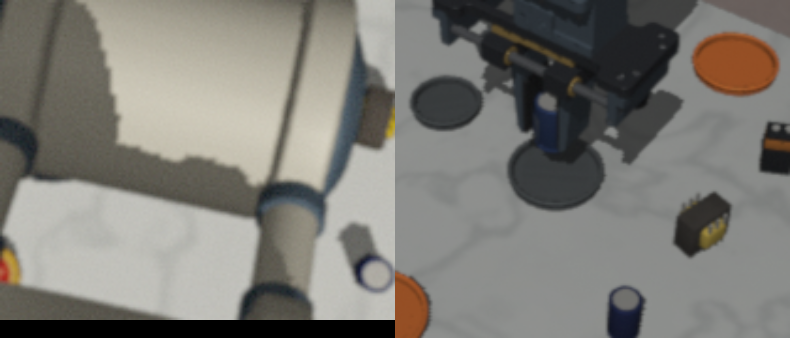

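The scene crop shows the cap upright over the large dish, with its bottom at about (546,150) and the dish at (556,170). Lowering slowly onto the floor.

Request:
carry_out(increments=[[[0,0,0],[0,0,0.008],0.9],[[0,0,0],[0,0,0.016],0.9],[[0,0,0],[0,0,0.023],0.9],[[0,0,0],[0,0,0.028],0.9],[[0,0,0],[0,0,0.032],0.9],[[0,0,0],[0,0,0.034],0.9],[[0,0,0],[0,0,0.035],0.9],[[0,0,0],[0,0,0.0355],0.9],[[0,0,0],[0,0,0.036],0.9],[[0,0,0],[0,0,0.036],0.9]])

```text
t: 6.05
tool_pos: [0.5545, -0.0654, 0.0281]
orientation: [-0.001, 3.141, -0.0]
contact_force: [0.9, 0.2, -0.4]
finger_gap: 0.0299
finger_force: 10.0
```

Request:
carry_out(increments=[[[0,0,0],[0,0,0.0004],0.9],[[0,0,0],[0,0,0.0008],0.9],[[0,0,0],[0,0,0.0008],0.9]])

```text
t: 6.35
tool_pos: [0.5544, -0.0654, 0.0271]
orientation: [-0.001, 3.142, -0.0]
contact_force: [-0.2, 0.2, -0.7]
finger_gap: 0.03
finger_force: 10.0
```

Request:
carry_out(increments=[[[0,0,0],[0,0,0.0004],0.9],[[0,0,0],[0,0,0.0004],0.9]])

```text
t: 6.55
tool_pos: [0.5545, -0.0654, 0.0269]
orientation: [-0.001, 3.141, -0.0]
contact_force: [-1.1, 0.1, 4.1]
finger_gap: 0.0297
finger_force: 10.0
```

Request:
carry_out(increments=[[[0,0,0],[0,0,0.0004],0.9],[[0,0,0],[0,0,0.0004],0.9]])

```text
t: 6.75
tool_pos: [0.5546, -0.0654, 0.0268]
orientation: [-0.001, 3.141, -0.0]
contact_force: [-1.9, 0.5, 8.8]
finger_gap: 0.0294
finger_force: 10.0
```

Contact with the floor (Fz rose to 4, then 9 N). Easing off, opening evenly, then rising.

Request:
carry_out(increments=[[[0,0,0],[0,0,-0.0004],0.9],[[0,0,0],[0,0,-0.0004],0.65],[[0,0,0],[0,0,-0.0004],0.62],[[0,0,0],[0,0,-0.0004],0.55],[[0,0,0],[0,0,-0.0004],0.45],[[0,0,0],[0,0,-0.0004],0.4],[[0,0,0],[0,0,-0.01],0.4],[[0,0,0],[0,0,-0.03],0.4],[[0,0,0],[0,0,-0.06],0.3],[[0,0,0],[0,0,-0.09],0.2]])

```text
t: 7.75
tool_pos: [0.5541, -0.0653, 0.1178]
orientation: [0.001, -3.141, -0.0]
contact_force: [0.0, -0.1, 0.5]
finger_gap: 0.0679
finger_force: 0.0
```

```bash
python3 - <<'E'
from h import *
s=ctrl.sense(); print(s['q'].round(2),s['tool_pos'].round(4),s['finger_gap'],R.from_rotvec(s['orientation']).as_matrix().round(3).tolist(),totool(s,[.4535,-.201,.1]).round(4))
E
```

```text
[-0.22  0.53  1.63  0.    0.98 -1.8 ] [ 0.5541 -0.0653  0.1178] 0.06787238222538865 [[-1.0, -0.001, -0.0], [-0.001, 1.0, 0.0], [0.0, 0.0, -1.0]] [ 0.1007 -0.1356  0.0178]
```

Request:
carry_out(increments=[[[0,0,0],[0.015,-0.02,-0.01],0.2],[[0,0,0],[0.035,-0.047,-0.02],0.2],[[0,0,0],[0.058,-0.077,-0.03],0.2],[[0,0,0],[0.08,-0.107,-0.03],0.2],[[0,0,0],[0.095,-0.128,-0.03],0.2],[[0,0,0],[0.101,-0.136,-0.03],0.2],[[0,0,0],[0.101,-0.136,-0.03],0.2]])

```text
t: 8.45
tool_pos: [0.4531, -0.2021, 0.1468]
orientation: [0.002, 3.141, -0.0]
contact_force: [0.9, 0.4, -0.1]
finger_gap: 0.073
finger_force: 0.0
```

```bash
python3 - <<'E'
from h import *
s=ctrl.sense(); w=ctrl.grab_frame("wrist")[:,:,::-1]; b=ctrl.grab_frame("scene")[130:310,230:440,::-1]
c=cam("wrist",s); print(s['tool_pos'].round(4),s['t'],proj(c,[.455,-.2002,.04]))
f=lambda x:cv2.resize(x,(395,395*x.shape[0]//x.shape[1]))
b=f(b);w=w[100:440,120:515]; h=max(w.shape[0],b.shape[0]);p=lambda x:cv2.copyMakeBorder(x,0,h-x.shape[0],0,0,0)
cv2.imwrite("pics/p2.png",np.hstack([p(w),p(b)]))
E
```

```text
[ 0.4531 -0.2021  0.1468] 8.45 [325.34941568 244.91081664]
```

View pics/p2.png

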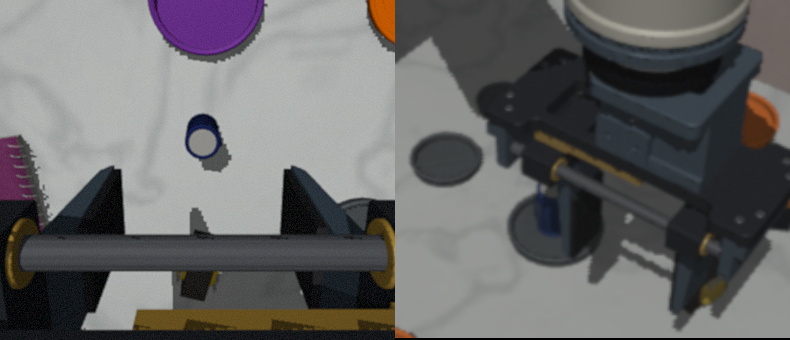

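The medium cap top is at wrist pixel (323,241), so it is at about (0.4525,-0.2015), right under the TCP. The large cap stands in its dish (scene crop, 547,215). Descending.

Request:
carry_out(increments=[[[0,0,0],[0,0,0.03],0.2],[[0,0,0],[0,0,0.065],0.2],[[0,0,0],[0,0,0.095],0.2],[[0,0,0],[0,0,0.115],0.2],[[0,0,0],[0,0,0.123],0.2],[[0,0,0],[0,0,0.123],0.4],[[0,0,0],[0,0,0.123],0.6],[[0,0,0],[0,0,0.123],0.7],[[0,0,0],[0,0,0.123],0.8],[[0,0,0],[0,0,0.123],0.9]])

```text
t: 9.55
tool_pos: [0.4538, -0.2016, 0.0239]
orientation: [-0.001, 3.141, -0.001]
contact_force: [0.3, 0.3, 0.3]
finger_gap: 0.0355
finger_force: 0.0
```

Request:
carry_out(increments=[[[0,0,0],[0,0,0],0.9],[[0,0,0],[0,0,0],0.9],[[0,0,0],[0,0,0],0.9],[[0,0,0],[0,0,0],0.9],[[0,0,0],[0,0,0],0.9],[[0,0,0],[0,0,0],0.9]])

```text
t: 10.15
tool_pos: [0.4536, -0.2016, 0.0235]
orientation: [-0.001, 3.141, -0.0]
contact_force: [-0.8, 0.4, 6.2]
finger_gap: 0.0247
finger_force: 10.0
```

Request:
carry_out(increments=[[[0,0,0],[0,0,-0.01],0.9],[[0,0,0],[0,0,-0.03],0.9],[[0,0,0],[0,0,-0.06],0.9],[[0,0,0],[0,0,-0.09],0.9],[[0,0,0],[-0.006,0.015,-0.1],0.9],[[0,0,0],[-0.02,0.048,-0.1],0.9],[[0,0,0],[-0.036,0.086,-0.1],0.9],[[0,0,0],[-0.052,0.125,-0.1],0.9],[[0,0,0],[-0.068,0.164,-0.1],0.9],[[0,0,0],[-0.084,0.202,-0.1],0.9]])

```text
t: 11.15
tool_pos: [0.5376, 0.0023, 0.124]
orientation: [-0.001, 3.141, -0.0]
contact_force: [-0.2, -0.1, -1.1]
finger_gap: 0.0249
finger_force: 10.0
```

Request:
carry_out(increments=[[[0,0,0],[-0.014,0.033,0],0.9],[[0,0,0],[-0.022,0.053,0],0.9],[[0,0,0],[-0.025,0.061,0],0.9],[[0,0,0],[-0.025,0.061,0.01],0.9],[[0,0,0],[-0.025,0.061,0.03],0.9],[[0,0,0],[-0.025,0.061,0.05],0.9],[[0,0,0],[-0.025,0.061,0.06],0.9],[[0,0,0],[-0.025,0.061,0.06],0.9]])

```text
t: 11.95
tool_pos: [0.5611, 0.0606, 0.062]
orientation: [-0.001, -3.139, 0.0]
contact_force: [1.0, -0.8, -0.3]
finger_gap: 0.025
finger_force: 10.0
```

```bash
python3 - <<'E'
from h import *
s=ctrl.sense(); b=ctrl.grab_frame("scene")[120:310,190:410,::-1]
print(s['tool_pos'].round(4),s['finger_gap'],s['t'],(proj(cam("scene"),s['tool_pos']-[0,0,.024])-[190,120])*3,(proj(cam("scene"),[.5655,.063,.003])-[190,120])*3)
cv2.imwrite("pics/p3.png",cv2.resize(b,None,fx=3,fy=3))
E
```

```text
[0.5611 0.0606 0.062 ] 0.025040656410739274 11.95 [196.3861414  239.67026944] [202.6517657  279.07109935]
```

View pics/p3.png

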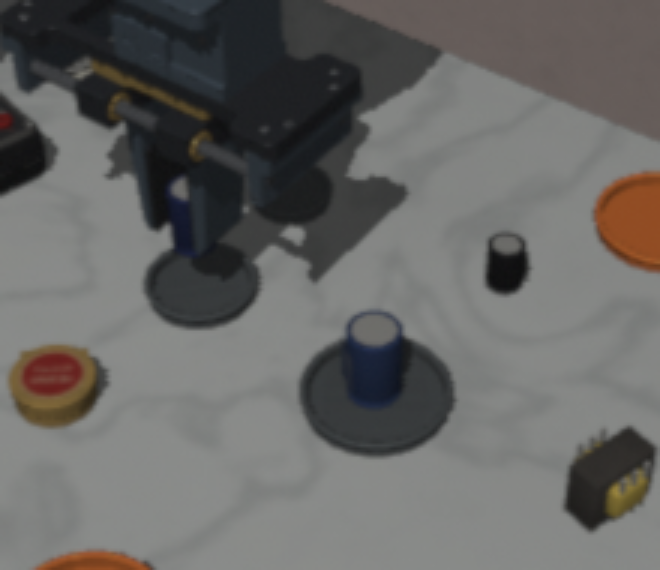

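The scene crop shows the large cap upright at the dish centre, base (375,395). The medium cap hangs above the medium dish, bottom (190,250) and dish (202,285), as predicted to within about 3 mm. Lowering.

Request:
carry_out(increments=[[[0,0,0],[0,0,0.008],0.9],[[0,0,0],[0,0,0.016],0.9],[[0,0,0],[0,0,0.023],0.9],[[0,0,0],[0,0,0.028],0.9],[[0,0,0],[0,0,0.031],0.9],[[0,0,0],[0,0,0.033],0.9],[[0,0,0],[0,0,0.034],0.9],[[0,0,0],[0,0,0.0345],0.9],[[0,0,0],[0,0,0.0345],0.9],[[0,0,0],[0,0,0.0345],0.9]])

```text
t: 13.0
tool_pos: [0.5625, 0.0616, 0.029]
orientation: [-0.001, 3.141, -0.0]
contact_force: [-0.6, -0.5, 0.1]
finger_gap: 0.0245
finger_force: 10.0
```

Request:
carry_out(increments=[[[0,0,0],[0,0,0.0004],0.9],[[0,0,0],[0,0,0.0004],0.9]])

```text
t: 13.2
tool_pos: [0.5624, 0.0616, 0.0285]
orientation: [-0.001, 3.141, -0.0]
contact_force: [0.5, 0.1, 0.1]
finger_gap: 0.0244
finger_force: 10.0
```

Request:
carry_out(increments=[[[0,0,0],[0,0,0.0004],0.9],[[0,0,0],[0,0,0.0008],0.9],[[0,0,0],[0,0,0.0008],0.9]])

```text
t: 13.5
tool_pos: [0.5623, 0.0616, 0.0275]
orientation: [0.001, -3.141, 0.0]
contact_force: [-0.2, -0.3, -0.6]
finger_gap: 0.0247
finger_force: 10.0
```

Request:
carry_out(increments=[[[0,0,0],[0,0,0.0004],0.9],[[0,0,0],[0,0,0.0006],0.9],[[0,0,0],[0,0,0.0006],0.9]])

```text
t: 13.8
tool_pos: [0.5623, 0.0616, 0.027]
orientation: [0.001, -3.142, 0.0]
contact_force: [-0.4, 0.6, -0.6]
finger_gap: 0.0249
finger_force: 10.0
```

Request:
carry_out(increments=[[[0,0,0],[0,0,0.0004],0.9],[[0,0,0],[0,0,0.0004],0.9]])

```text
t: 14.0
tool_pos: [0.5624, 0.0616, 0.0266]
orientation: [-0.001, 3.142, -0.0]
contact_force: [-0.6, 0.6, -0.3]
finger_gap: 0.0245
finger_force: 10.0
```

Request:
carry_out(increments=[[[0,0,0],[0,0,0.0003],0.9],[[0,0,0],[0,0,0.0003],0.9]])

```text
t: 14.2
tool_pos: [0.5624, 0.0616, 0.0266]
orientation: [-0.001, 3.141, -0.0]
contact_force: [-0.6, -0.3, 5.8]
finger_gap: 0.0248
finger_force: 10.0
```

Contact (5.8 N). Releasing.

Request:
carry_out(increments=[[[0,0,0],[0,0,-0.0002],0.9],[[0,0,0],[0,0,-0.0002],0.7],[[0,0,0],[0,0,-0.0002],0.67],[[0,0,0],[0,0,-0.0002],0.6],[[0,0,0],[0,0,-0.0002],0.5],[[0,0,0],[0,0,-0.0002],0.45],[[0,0,0],[0,0,-0.01],0.4],[[0,0,0],[0,0,-0.03],0.4],[[0,0,0],[0,0,-0.07],0.3],[[0,0,0],[0,0,-0.11],0.2]])

```text
t: 15.2
tool_pos: [0.5618, 0.0616, 0.1379]
orientation: [0.001, -3.14, 0.0]
contact_force: [0.8, -0.5, 0.6]
finger_gap: 0.0674
finger_force: 0.0
```

Request:
carry_out(increments=[[[0,0,0],[-0.015,-0.02,0],0.2],[[0,0,0],[-0.037,-0.048,0],0.2],[[0,0,0],[-0.06,-0.077,0],0.2],[[0,0,0],[-0.083,-0.107,0],0.2],[[0,0,0],[-0.1,-0.128,0],0.2],[[0,0,0],[-0.106,-0.136,0],0.2],[[0,0,0],[-0.106,-0.136,0],0.2]])

```text
t: 15.9
tool_pos: [0.6686, -0.0751, 0.1366]
orientation: [0.001, 3.141, -0.0]
contact_force: [-0.0, 0.9, 0.1]
finger_gap: 0.0728
finger_force: 0.0
```

```bash
python3 - <<'E'
from h import *
s=ctrl.sense(); w=ctrl.grab_frame("wrist")[:,:,::-1]; b=ctrl.grab_frame("scene")[130:310,200:410,::-1]
c=cam("wrist",s); print(s['tool_pos'].round(4),s['t'],s['q'].round(2),proj(c,[.6702,-.0736,.03])-[120,100])
f=lambda x:cv2.resize(x,(395,395*x.shape[0]//x.shape[1]))
b=f(b);w=w[100:440,120:515]; h=max(w.shape[0],b.shape[0]);p=lambda x:cv2.copyMakeBorder(x,0,h-x.shape[0],0,0,0)
cv2.imwrite("pics/p4.png",np.hstack([p(w),p(b)]))
E
```

```text
[ 0.6686 -0.0751  0.1366] 15.9 [-0.2   0.65  1.31  0.    1.18 -1.77] [204.67560572 144.62047276]
```

View pics/p4.png

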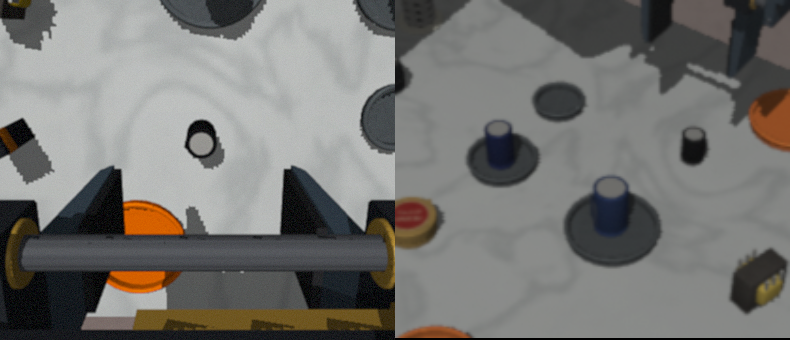

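The small cap top is at crop (201,143), predicted (205,145), so it is under the TCP. The scene crop shows both blue caps standing in their dishes. Descending.

Request:
carry_out(increments=[[[0,0,0],[0,0,0.03],0.2],[[0,0,0],[0,0,0.06],0.2],[[0,0,0],[0,0,0.085],0.2],[[0,0,0],[0,0,0.105],0.2],[[0,0,0],[0,0,0.114],0.2],[[0,0,0],[0,0,0.114],0.4],[[0,0,0],[0,0,0.114],0.6],[[0,0,0],[0,0,0.114],0.7],[[0,0,0],[0,0,0.114],0.8],[[0,0,0],[0,0,0.114],0.9]])

```text
t: 17.0
tool_pos: [0.6687, -0.0744, 0.023]
orientation: [-0.001, 3.141, -0.0]
contact_force: [0.6, 0.4, 0.1]
finger_gap: 0.0359
finger_force: 0.0
```

Request:
carry_out(increments=[[[0,0,0],[0,0,0],0.9],[[0,0,0],[0,0,0],0.9],[[0,0,0],[0,0,0],0.9],[[0,0,0],[0,0,0],0.9],[[0,0,0],[0,0,0],0.9],[[0,0,0],[0,0,0],0.9],[[0,0,0],[0,0,0],0.9]])

```text
t: 17.7
tool_pos: [0.6685, -0.0744, 0.0225]
orientation: [-0.001, 3.141, -0.0]
contact_force: [-0.6, -0.4, 5.5]
finger_gap: 0.0219
finger_force: 10.0
```

Request:
carry_out(increments=[[[0,0,0],[0,0,-0.01],0.9],[[0,0,0],[0,0,-0.03],0.9],[[0,0,0],[0,0.005,-0.05],0.9],[[0,0,0],[0.002,0.025,-0.055],0.9],[[0,0,0],[0.004,0.055,-0.055],0.9],[[0,0,0],[0.007,0.09,-0.055],0.9],[[0,0,0],[0.009,0.12,-0.055],0.9],[[0,0,0],[0.011,0.138,-0.05],0.9],[[0,0,0],[0.011,0.144,-0.04],0.9],[[0,0,0],[0.011,0.144,-0.04],0.9]])

```text
t: 18.7
tool_pos: [0.6563, 0.0701, 0.0604]
orientation: [0.002, -3.139, 0.0]
contact_force: [-1.0, -0.9, 0.2]
finger_gap: 0.0217
finger_force: 10.0
```

```bash
python3 - <<'E'
from h import *
s=ctrl.sense(); b=ctrl.grab_frame("scene")[90:270,190:410,::-1]
g=lambda X:(proj(cam("scene"),X)-[190,90])*3
print(s['tool_pos'].round(4),s['finger_gap'],s['t'],g(s['tool_pos']-[0,0,.0225]),g([.6591,.0701,.003]))
cv2.imwrite("pics/p5.png",cv2.resize(b,None,fx=3,fy=3))
E
```

```text
[0.6563 0.0701 0.0604] 0.021669465424943097 18.7 [287.76714084 235.62126578] [292.5994897  278.09779528]
```

View pics/p5.png

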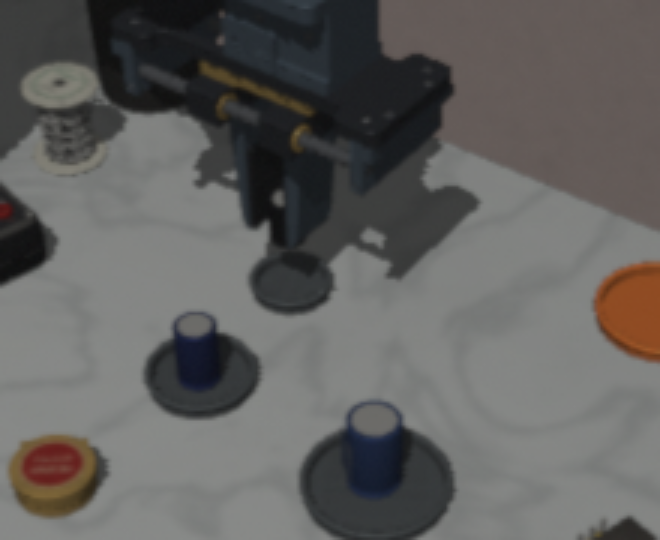

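The small cap hangs over the small dish: bottom about (280,245), dish (291,283), offset as expected to within about 2 mm against 10 mm of slack. Lowering.

Request:
carry_out(increments=[[[0,0,0],[-0.001,-0.001,0.008],0.9],[[0,0,0],[-0.001,-0.001,0.016],0.9],[[0,0,0],[-0.001,-0.001,0.023],0.9],[[0,0,0],[-0.001,-0.001,0.028],0.9],[[0,0,0],[-0.001,-0.001,0.031],0.9],[[0,0,0],[-0.001,-0.001,0.033],0.9],[[0,0,0],[-0.001,-0.001,0.034],0.9],[[0,0,0],[-0.001,-0.001,0.035],0.9],[[0,0,0],[-0.001,-0.001,0.0355],0.9],[[0,0,0],[-0.001,-0.001,0.0355],0.9]])

```text
t: 19.75
tool_pos: [0.6584, 0.0687, 0.0269]
orientation: [-0.001, 3.141, -0.0]
contact_force: [0.8, -0.1, 0.4]
finger_gap: 0.0216
finger_force: 10.0
```

Request:
carry_out(increments=[[[0,0,0],[0,0,0.0004],0.9],[[0,0,0],[0,0,0.0004],0.9]])

```text
t: 19.95
tool_pos: [0.6583, 0.0687, 0.0264]
orientation: [-0.001, 3.142, -0.0]
contact_force: [0.7, 0.3, -0.4]
finger_gap: 0.0216
finger_force: 10.0
```

Request:
carry_out(increments=[[[0,0,0],[0,0,0.0004],0.9],[[0,0,0],[0,0,0.0006],0.9],[[0,0,0],[0,0,0.0006],0.9]])

```text
t: 20.25
tool_pos: [0.6583, 0.0687, 0.0258]
orientation: [0.001, -3.142, 0.0]
contact_force: [-0.7, 0.1, 0.4]
finger_gap: 0.0214
finger_force: 10.0
```

Request:
carry_out(increments=[[[0,0,0],[0,0,0.0004],0.9],[[0,0,0],[0,0,0.0004],0.9]])

```text
t: 20.45
tool_pos: [0.6584, 0.0687, 0.0255]
orientation: [-0.001, 3.142, 0.0]
contact_force: [-0.5, 0.4, 1.4]
finger_gap: 0.0215
finger_force: 10.0
```

Request:
carry_out(increments=[[[0,0,0],[0,0,0.0003],0.9],[[0,0,0],[0,0,0.0003],0.9]])

```text
t: 20.65
tool_pos: [0.6584, 0.0686, 0.0254]
orientation: [-0.001, 3.141, -0.0]
contact_force: [-2.3, -0.5, 6.5]
finger_gap: 0.0213
finger_force: 10.0
```

Contact (6.5 N). Releasing and rising.

Request:
carry_out(increments=[[[0,0,0],[0,0,-0.0002],0.9],[[0,0,0],[0,0,-0.0002],0.73],[[0,0,0],[0,0,-0.0002],0.7],[[0,0,0],[0,0,-0.0002],0.62],[[0,0,0],[0,0,-0.0002],0.5],[[0,0,0],[0,0,-0.0002],0.45],[[0,0,0],[0,0,-0.01],0.4],[[0,0,0],[0,0,-0.03],0.4],[[0,0,0],[0,0,-0.07],0.4],[[0,0,0],[0,0,-0.11],0.4]])

```text
t: 21.65
tool_pos: [0.6579, 0.0686, 0.1367]
orientation: [0.001, -3.141, -0.0]
contact_force: [0.1, 0.0, -0.3]
finger_gap: 0.0548
finger_force: 0.0
```

Request:
carry_out(increments=[[[0,0,0],[0,0,-0.04],0.4],[[0,0,0],[0.03,0.02,-0.07],0.4],[[0,0,0],[0.07,0.05,-0.08],0.4],[[0,0,0],[0.11,0.08,-0.08],0.4],[[0,0,0],[0.15,0.11,-0.08],0.4],[[0,0,0],[0.18,0.13,-0.08],0.4],[[0,0,0],[0.2,0.14,-0.08],0.4],[[0,0,0],[0.2,0.14,-0.08],0.4]])

```text
t: 22.45
tool_pos: [0.4557, 0.2096, 0.2159]
orientation: [0.004, -3.141, -0.0]
contact_force: [-0.6, -0.1, 0.1]
finger_gap: 0.0549
finger_force: 0.0
```

```bash
python3 - <<'E'
from h import *
s=ctrl.sense(); b=ctrl.grab_frame("scene")[90:340,150:480,::-1]; print(s['t'],s['tool_pos'].round(3),s['contact_force'].round(1))
cv2.imwrite("pics/p6.png",cv2.resize(b,None,fx=2.3,fy=2.3))
E
```

```text
22.45 [0.456 0.21  0.216] [-0.6 -0.1  0.1]
```

View pics/p6.png

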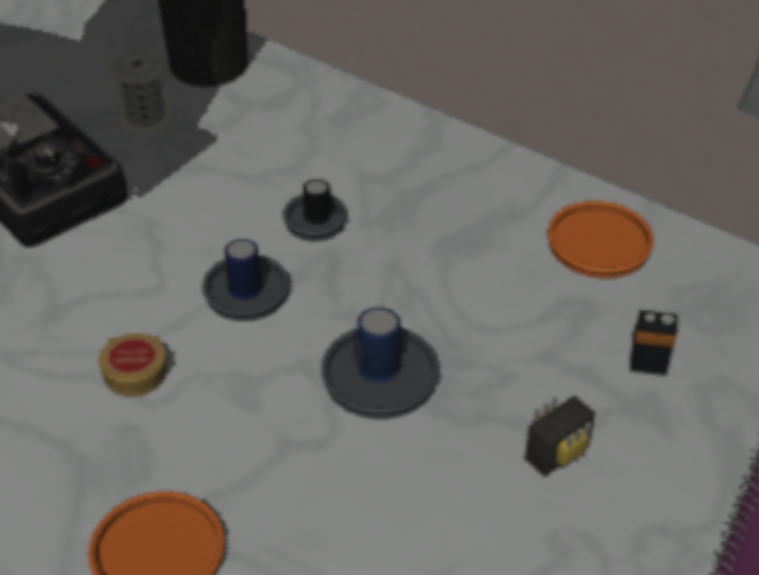

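All three caps stand upright inside their dishes: large (380,345), medium (243,270), small (317,202). The tin, transformer and battery have not moved. Handing in.

```bash
python3 -c "
from workcell import ctrl
print(ctrl.job_done())"
```

```text
the job is handed in; nothing more can be done
None
```

The job is handed in at about 22.5 s on the robot's clock: each capacitor stands upright in its matching dish, placed largest first, and the battery, transformer and tin were left where they stood.

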